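Push the parts bin back into its place in the row

ROBOT

A 6-joint arm with a two-finger parallel gripper is mounted at the origin on the work surface. World frame = base frame: x ahead of the robot, y to its left, z up, the work surface at z = 0. Lengths are in m, angles in rad, forces in N, time in s.
With the tool pointing down it reaches from about 0.3 to 0.875 m from the base axis. Payload 6.4 kg.
Tool frame: the origin (TCP) lies where the fingers leave the gripper's body, on its centre line; the fingertips stand 73 mm ahead of it and the grasp point (between the pads) lies 54 mm ahead of it; z points along the fingers, y is the line along which they close (so a half turn about z gives the same grasp; the last joint's range is limited). The gripper opens to 85 mm and grips with 20 to 120 N. Pads are 22 mm wide; open, the fingers measure 114 mm over their backs; the gripper's body (76 mm by 85 mm) begins 54 mm behind the grasp point. The pads swing forward as they close: fully open they stand 13 mm farther back than shut.
Start: joints at [-0.206, 0.181, 1.607, -0, 1.354, -0.206], TCP at [0.575, 0, 0.304] pointing down, gripper open.
Joint ranges: [-2.99, 2.99], [-0.89, 2.07], [0.3, 2.58], [-1.14, 4.28], [0, 2.63], [-3.12, 3.12]. Speed limits (rad/s): [2.57, 2.57, 3.01, 3.14, 3.14, 3.14].

INTERFACE

Orientations are given as a unit quaternion [w, x, y, z].
In Python, from bench import ctrl gives the robot as it stands.
- The arm moves only by the tool carry_out, never from a script. Its argument "steps" is one flat list of numbers, 7 for each row, row after row: the shift along the tool's x, y, z in m, then the turn, a rotation vector about the tool's x, y, z in rad, then the opening, from 0 (shut) to 1 (fully open). In form: [dx, dy, dz, wx, wy, wz, claw, dx, dy, dz, wx, wy, wz, claw, ...]. A call has 1 to 20 rows; each row is the pose to reach, as a shift and turn from the pose commanded when the call began, along the tool's axes at that moment; what a row does not reach only later rows make up. A row lasts 1/10 s, in which the tool goes at most 50 mm and 8.59 degrees, less where a joint would pass 70% of its speed; a pose out of reach is approached as far as the arm can. A call with a gripper value outside its range is refused whole. The fingers move at their own pace and stop on an object; the grip force is fixed at half the most. Time passes only in rows, so rows that repeat a pose let the fingers close. It gives the time, the measured TCP pose, the force, the opening and the grip force at its end, in the units of the state.
- ctrl.get_obs(): the state, without advancing time (a new reading comes with each control period).
- ctrl.camera(name): name is "scene" or "side" or "wrist"; returns the picture (420x560x3 uint8, red, green, blue); there is no depth.
- ctrl.camera_params(name): a dict with "vertical_fov" (degrees; the focal length in pixels is half the picture's height over the tangent of half this angle, whatever the lens; pixels are square), "cx", "cy" (the principal point, pixels), "k1" (the pictures are not rectified: a ray, as slopes to the right and down, at radius r is drawn at 1 + k1 r^2 times it, then the intrinsics apply), "cam_to_world" (4x4, takes a point from camera to world coordinates); the wrist camera has in their place "hand_eye" (4x4, takes a point from camera to tool coordinates, whose origin is the TCP and whose axes are the flange's). Camera axes: x right, y down, z forward; pixel columns grow to the right and rows downward; lengths in m; the calibration is good to about 2 mm. A picture is of the moment at which its call begins: read the wrist's pose just before it. camera_params takes no time and is no camera call.
- ctrl.hand_in(): hands the job in; it is judged then, once.
The state is a dict: "time_s": time; "q": joint angles; "dq": joint speeds; "joint_efforts": joint torques, N m; "eef_pos": TCP position; "eef_rot": TCP orientation; "wrist_force": force on the tool from outside, world axes, zero at the start; "torque": the same for the moment, N m; "opening": opening from 0.0 (shut) to 1.0 (fully open); "grasp_force": force on a finger pad.
Only numpy, scipy, OpenCV 4.12 (cv2) and the standard library are available. Lean on these libraries where they do the work, as an engineer would, in place of code of your own. Each camera call takes 0.05 s, during which the arm holds its last target. There are 200 camera calls.

TASK

One cardboard parts bin, the one of brass elbows, has been left out in front of its row on the blue shelf deck. Slide it back into the empty taped place so that it stands square, inside the tape lines, with its back against the steel stop rail. Only push it along the deck from the outside, without reaching into it or lifting it, and leave the other two bins, the tape roll and the grey pipe elbow where they are.

Things in the scene. Friction and masses are not known exactly. Their poses are not given: they have to be found in the camera images.
- elbow_bin: The bin to push: open cardboard box 120 mm deep (x), 100 wide (y), 75 high, walls 4 mm, flat upright faces, full of brass elbows, 0.4 to 0.85 kg, slides on the deck. Origin: centre of underside; +x to its back, which goes to the rail. Starts in front of the row on the robot's side, up to 50 mm to one side of its place and turned up to 0.3 rad.
- free_place: The empty one of the row's three places: deck marked by flat yellow tape at left, right and front, 116 mm wide inside. Origin: on the deck, where the centre of the bin's underside is when home; +x square to the rail, away from the robot, y along the row. Front tape 68 to 80 mm in front (-x), rail face 60 mm behind (+x).
- stop_rail: The fixed steel angle behind the row that the bins' backs stand against: 460 mm long along its y, 45 mm high. Origin: on the deck, in the front face at mid-length; +x points square to the face, away from the robot. The three places are 128 mm apart, the middle one at its y = 0.
- flange_bin: A bin of the same make and size in its own place in the row, full of steel flange rings, 0.9 kg, loose. Origin: centre of its underside; +x towards the rail. To be left alone.
- coupling_bin: A bin of the same make and size in its own place in the row, full of grey couplings, 0.9 kg, loose. Origin: centre of its underside; +x towards the rail. To be left alone.
- tape_roll: Light brown roll of packing tape lying flat, 92 mm across, hole 71 mm, 48 mm high, loose, in front of the row, 220 to 250 mm to the left (+y) of the free place's centre line. Origin: centre of its underside. To be left alone.
- pipe_elbow: Grey pipe elbow lying flat, two arms 52 mm long at right angles along its +x and +y, 42 mm thick, loose, in front of the row, 210 to 240 mm to the right (-y) of the free place's centre line. Origin: on the deck under its bend. To be left alone.
- elbow_load: The inside of the elbow bin, fixed in it: inner faces of its walls and the brass elbows, which fill it to about 10 mm below the rim in the middle. Same origin and axes as the bin. Not to be touched.
Mind the look-alikes: they are no part of the job. Leave any purple or turquoise look-alike of the elbow_bin alone.

How it is judged:
By the outcome, as a careful person would: the job done as asked, in the order asked, and still so for the second after the job is handed in, with the robot touching nothing.
It also fails if it takes over 72 s, if anything falls off the work surface, if the arm or the gripper's body presses on something with over 40 N, if the wrist force passes 120 N, or if a joint passes its speed limit or range.

## Working session

There is one attempt and no reset: what is moved stays moved. The work goes in short steps, Python scripts to look and compute and a tool call to move; the robot and the scene stay as the last step left them, time stands still between calls to the robot, and variables do not carry over. Pictures are saved under pics/ and viewed, at most 10 in all, crops included, and the job is handed in when it is done.

Besides the shell and the picture viewer there is one more tool, called after "Call:" as name(argument=value, ...) on one line, values as JSON. carry_out: Moves the arm, as the interface text tells. Its arguments: {"type":"object","properties":{"steps":{"type":"array"}},"required":["steps"]}

```bash
mkdir -p pics; cat > h.py <<'E'
import numpy as np, cv2
from bench import ctrl
from scipy.spatial.transform import Rotation as R
def params(name):
    p=ctrl.camera_params(name)
    f=210/np.tan(np.radians(p["vertical_fov"])/2)
    if "cam_to_world" in p: T=np.array(p["cam_to_world"])
    else:
        o=ctrl.get_obs(); q=np.array(o["eef_rot"]); B=np.eye(4)
        B[:3,:3]=R.from_quat(q[[1,2,3,0]]).as_matrix(); B[:3,3]=o["eef_pos"]
        T=B@np.array(p["hand_eye"])
    return f,p["cx"],p["cy"],p["k1"],T
def snap(name,fn):
    P=params(name); im=ctrl.camera(name)
    cv2.imwrite("pics/"+fn+".png",cv2.cvtColor(im,cv2.COLOR_RGB2BGR)); np.save("pics/"+fn+"_T.npy",np.array(P,dtype=object),allow_pickle=True)
    return im,P
def load(fn):
    return cv2.cvtColor(cv2.imread("pics/"+fn+".png"),cv2.COLOR_BGR2RGB),np.load("pics/"+fn+"_T.npy",allow_pickle=True)
def cast(P,uv,z):
    f,cx,cy,k,T=P; uv=np.atleast_2d(np.array(uv,float)); d=(uv-[cx,cy])/f; s=d.copy()
    for _ in range(30): s=d/(1+k*(s**2).sum(1,keepdims=True))
    D=np.c_[s,np.ones(len(s))]@T[:3,:3].T; o=T[:3,3]
    return o+D*((z-o[2])/D[:,2])[:,None]
E
python3 - <<'E'
from h import *
o=ctrl.get_obs(); print(o["eef_pos"],o["eef_rot"],o["time_s"],o["wrist_force"])
a,Pa=snap("scene","s0"); b,Pb=snap("side","d0"); c,Pc=snap("wrist","w0")
for P in(Pa,Pb,Pc): print(P[0:4],np.round(P[4],3).tolist())
E
```

```text
[5.74571595e-01 1.10146082e-04 3.03009009e-01] [-7.07253858e-04  7.07095805e-01  7.07117236e-01 -4.86586677e-04] 0.0 [-0.70724574  0.17547935  0.16858775]
(np.float64(432.9281332499956), 281.0178000063066, 208.80122021022325, -0.012234847018696354) [[0.83, 0.487, -0.272, 0.802], [0.558, -0.711, 0.427, -0.423], [0.014, -0.506, -0.862, 0.91], [0.0, 0.0, 0.0, 1.0]]
(np.float64(481.51554894132795), 284.49511204170136, 195.81013935922107, -0.17582570542276416) [[0.894, -0.268, 0.36, 0.019], [-0.449, -0.538, 0.714, -0.999], [0.003, -0.799, -0.601, 0.9], [0.0, 0.0, 0.0, 1.0]]
(np.float64(323.82571690621984), 278.41408826671415, 210.88451658635395, -0.039226260455414615) [[1.0, -0.0, -0.001, 0.575], [-0.001, -0.962, -0.273, 0.069], [-0.001, 0.273, -0.962, 0.373], [0.0, 0.0, 0.0, 1.0]]
```

View pics/s0.png

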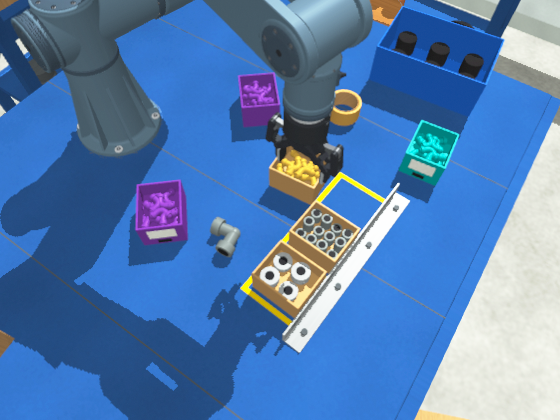

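View pics/w0.png

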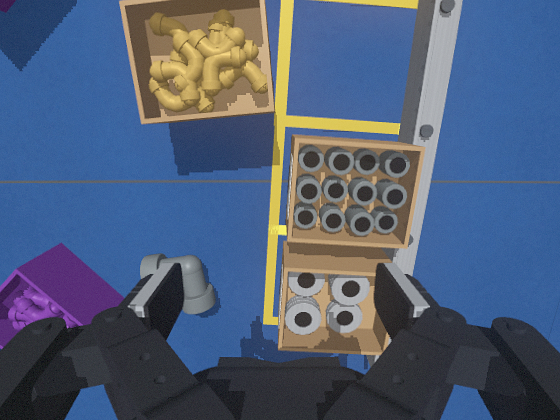

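View pics/d0.png

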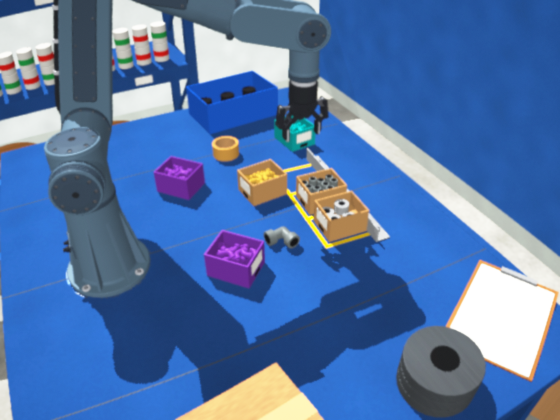

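The scene shows four bins that could be meant:
- Purple bins at scene (259,97) and (162,210).
- A turquoise bin at (431,152).
- A cardboard bin of brass elbows at (297,175), which is the only one matching the description.

In the wrist picture that bin is at about (200,60), cut off at the top. The empty taped place is at (350,65), left of the couplings, with the rail at about column 430. I'll move over to get a full view and confirm.

Call:
carry_out(steps=[0.04, -0.02, -0.02, 0, 0, 0, 1, 0.08, -0.04, -0.04, 0, 0, 0, 1, 0.11, -0.04, -0.05, 0, 0, 0, 1, 0.11, -0.04, -0.05, 0, 0, 0, 1, 0.11, -0.04, -0.05, 0, 0, 0, 1])

```text
time_s: 0.65
eef_pos: [0.5349, 0.1104, 0.3538]
eef_rot: [0.0, 0.707, 0.708, -0.0]
wrist_force: [0.0, 0.3, 0.9]
opening: 1.0
grasp_force: 0.0
```

```bash
python3 - <<'E'
from h import *
im,P=snap("wrist","w1"); print(ctrl.get_obs()["eef_pos"])
cv2.imwrite("pics/w1b.png",cv2.resize(cv2.imread("pics/w1.png"),(784,588),interpolation=cv2.INTER_CUBIC))
hsv=cv2.cvtColor(im,cv2.COLOR_RGB2HSV)
for p in [(200,60)]: pass
y=cv2.inRange(hsv,(25,150,120),(33,255,255)); print("yellow",cv2.countNonZero(y))
E
```

```text
[0.53486802 0.10968134 0.35324179]
yellow 2830
```

View pics/w1b.png

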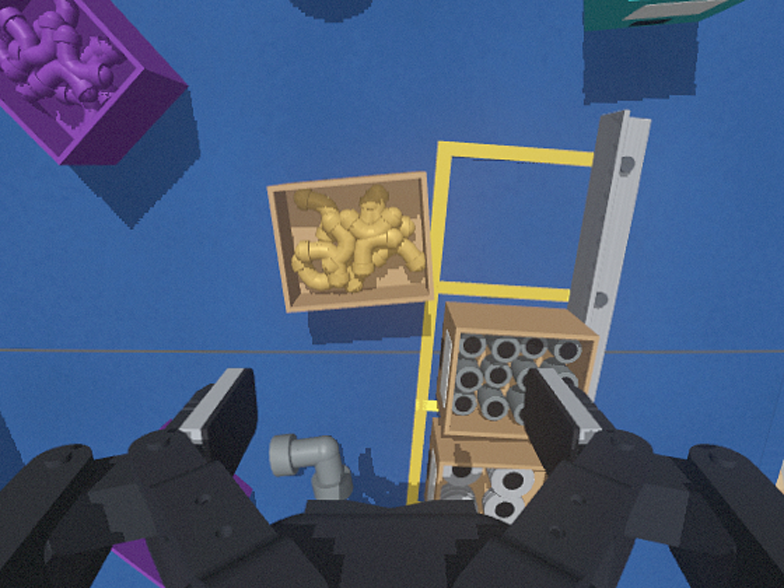

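The picture confirms it: the cardboard bin of brass elbows has rim corners at about (268,186), (427,172), (434,299) and (290,312). The empty place has inner tape corners at (451,155), (593,166), (569,290) and (442,283), with the rail on its right. Next I turn these pixels into positions.

```bash
cat > m.py <<'E'
from h import *
def corners(im,pts,win=4):
    g=cv2.GaussianBlur(cv2.cvtColor(im,cv2.COLOR_RGB2GRAY),(3,3),0)
    return cv2.cornerSubPix(g,np.float32(pts).reshape(-1,1,2),(win,win),(-1,-1),(3,30,.01)).reshape(-1,2)
def yellow_edges(im,P):
    m=cv2.inRange(cv2.cvtColor(im,cv2.COLOR_RGB2HSV),(25,150,120),(33,255,255)); return m
E
python3 - <<'E'
from m import *
im,P=load("w1")
rim=corners(im,np.array([(268,186),(427,172),(434,299),(290,312)])/1.4)
W=cast(P,rim,.075)[:,:2]; print(rim.round(1).tolist()); print(W.round(4).tolist())
print("sides",np.linalg.norm(W-np.roll(W,-1,0),axis=1).round(4),"c",W.mean(0).round(4))
for a,b in((0,1),(3,2)): d=W[b]-W[a]; print("yaw",np.arctan2(d[1],d[0]))
for a,b in((3,0),(2,1)): d=W[b]-W[a]; print("yaw w",np.arctan2(-d[0],d[1]))
t=corners(im,np.array([(451,155),(593,166),(569,290),(443,283)])/1.4,3)
V=cast(P,t,0)[:,:2]; print(t.round(1).tolist()); print(V.round(4).tolist(), np.linalg.norm(V-np.roll(V,-1,0),axis=1).round(4))
# tape edges: rows of strong yellow
m=yellow_edges(im,P)
def band(axis,rng):
    out=[]
    for k in rng[0]:
        l=m[rng[1][0]:rng[1][1],k] if axis=='col' else m[k,rng[1][0]:rng[1][1]]
        i=np.flatnonzero(l)
        if len(i)>3: c=i.mean()+rng[1][0]; out.append((k,c) if axis=='col' else (c,k))
    return np.array(out)
for n,a,r in (("left",'col',(range(330,415,4),(98,125))),("right",'col',(range(325,400,4),(197,220))),("front",'row',(range(116,196,4),(306,330)))):
    w=cast(P,band(a,r),0)[:,:2]; c=w.mean(0); u=np.linalg.svd(w-c)[2][0]; print(n,len(w),c.round(4),u.round(4),"resid",np.abs((w-c)@[-u[1],u[0]]).max().round(4))
# rail bolts/elements: print V-channel profile across rail at row
hsv=cv2.cvtColor(im,cv2.COLOR_RGB2HSV)
r=150; print(hsv[r,395:465].tolist())
E
```

```text
[[190.3000030517578, 132.8000030517578], [303.8999938964844, 122.4000015258789], [310.0, 213.60000610351562], [204.39999389648438, 222.60000610351562]]
[[0.4425, 0.1656], [0.5619, 0.1762], [0.5709, 0.0771], [0.4514, 0.0663]]
sides [0.1198 0.0995 0.12   0.0997] c [0.5067 0.1213]
yaw 0.08808240527812845
yaw 0.09022977104907096
yaw w 0.08997091614369582
yaw w 0.09109808234849946
[[322.3999938964844, 110.9000015258789], [422.20001220703125, 118.30000305175781], [406.70001220703125, 206.3000030517578], [313.6000061035156, 199.89999389648438]]
[[0.5906, 0.1895], [0.7184, 0.1815], [0.7106, 0.0656], [0.5829, 0.0744]] [0.128  0.1162 0.128  0.1154]
left 20 [0.6508 0.1914] [ 0.9977 -0.0679] resid 0.0016
right 19 [0.648  0.0633] [ 0.998  -0.0637] resid 0.0005
front 20 [0.5804 0.1352] [0.0378 0.9993] resid 0.0011
[[108, 151, 159], [108, 151, 159], [108, 153, 157], [108, 146, 162], [108, 149, 161], [109, 150, 156], [108, 150, 158], [109, 145, 156], [108, 149, 156], [108, 152, 156], [108, 150, 156], [109, 148, 158], [108, 141, 159], [109, 153, 158], [109, 147, 160], [109, 148, 157], [109, 146, 161]
[... 159 characters left out ...]
 101], [108, 25, 102], [112, 28, 102], [107, 24, 97], [112, 27, 103], [103, 23, 99], [110, 24, 96], [106, 32, 105], [105, 25, 102], [113, 23, 101], [109, 28, 101], [107, 38, 95], [109, 12, 170], [111, 10, 182], [114, 7, 180], [107, 10, 183], [109, 11, 178], [107, 10, 183], [107, 13, 181], [105, 11, 179], [109, 11, 179], [109, 11, 184], [108, 14, 182], [110, 13, 180], [107, 13, 179], [109, 11, 180], [110, 13, 179], [108, 14, 180], [113, 11, 182], [109, 11, 182], [115, 8, 181], [115, 25, 175], [108, 159, 160], [108, 154, 161], [108, 148, 162], [107, 153, 162], [108, 145, 163], [108, 148, 165], [108, 149, 164], [108, 157, 161], [109, 153, 163], [108, 154, 161], [108, 154, 159], [108, 151, 162]]
```

Results, all lengths checking out against the given sizes:
- **Home:** (0.6546, 0.1275), yaw −0.066.
- **Bin:** (0.5067, 0.1213), yaw +0.090, with sides measuring 120 × 100 mm.

I'll push on the front face with both fingers part-open, tilted with the tips forward, along an arc into the place.

Call:
carry_out(steps=[0, -0.05, 0, 0, 0, 0.15, 0.6, 0, -0.1, 0, 0, 0, 0.3, 0.6, 0, -0.142, 0, 0, 0, 0.45, 0.6, 0, -0.142, 0.03, 0, 0, 0.6, 0.6, 0, -0.142, 0.06, 0, 0, 0.75, 0.6, 0, -0.142, 0.1, 0, 0, 0.9, 0.6, 0, -0.142, 0.1, 0, 0, 1.05, 0.6, 0, -0.142, 0.1, 0, 0, 1.2, 0.6, 0, -0.142, 0.1, 0, 0, 1.35, 0.6, 0, -0.142, 0.1, 0, 0, 1.481, 0.6, 0, -0.142, 0.1, 0, 0, 1.481, 0.6, 0, -0.142, 0.1, 0, 0, 1.481, 0.6, 0, -0.142, 0.1, 0, 0, 1.481, 0.6])

```text
time_s: 2.0
eef_pos: [0.393, 0.1096, 0.2536]
eef_rot: [0.0, 0.999, 0.046, -0.0]
wrist_force: [-0.7, -0.7, -0.2]
opening: 0.602
grasp_force: 0.0
```

Call:
carry_out(steps=[0, 0, 0, 0, 0.1, 0, 0.6, 0, 0, 0.03, 0, 0.2, 0, 0.6, 0, 0, 0.07, 0, 0.2, 0, 0.6, 0, 0, 0.11, 0, 0.2, 0, 0.6, 0, 0, 0.14, 0, 0.2, 0, 0.6, 0, 0, 0.158, 0, 0.2, 0, 0.6, 0, 0, 0.158, 0, 0.2, 0, 0.6, 0, 0, 0.158, 0, 0.2, 0, 0.6])

```text
time_s: 2.8
eef_pos: [0.3932, 0.1099, 0.0961]
eef_rot: [-0.004, 0.994, 0.045, 0.099]
wrist_force: [0.2, 0.1, -0.2]
opening: 0.597
grasp_force: 0.0
```

```bash
python3 - <<'E'
from h import *
o=ctrl.get_obs();print(o["eef_pos"],o["eef_rot"],o["q"],o["time_s"],o["wrist_force"])
im,P=snap("wrist","w2"); im,P=snap("side","d2")
a=cv2.imread("pics/w2.png"); b=cv2.imread("pics/d2.png")[110:320,140:420]
cv2.imwrite("pics/c2.png",np.vstack([cv2.resize(a,(400,300)),cv2.resize(b,(400,300))]))
E
```

```text
[0.39315329 0.10992733 0.09609648] [-0.0044309   0.99401205  0.04509395  0.09943315] [-0.03575849  0.05182398  2.2697039   0.0425693   0.62263076  1.41224435] 2.8 [ 0.15521904  0.13439231 -0.19708193]
```

View pics/c2.png

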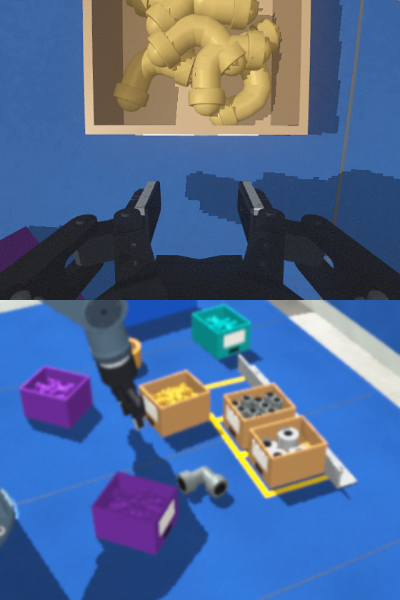

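The fingers stand square, about 30 mm in front of the bin's front wall, which is at row 135 of the upper picture. I'll make contact gently first.

Call:
carry_out(steps=[0.012, 0, 0.0024, 0, 0, 0, 0.6, 0.02, 0, 0.004, 0, 0, 0, 0.6, 0.024, 0, 0.0049, 0, 0, 0, 0.6, 0.028, 0, 0.0057, 0, 0, 0, 0.6, 0.032, 0, 0.0065, 0, 0, 0, 0.6, 0.034, 0, 0.0069, 0, 0, 0, 0.6, 0.034, 0, 0.0069, 0, 0, 0, 0.6])

```text
time_s: 3.6
eef_pos: [0.4266, 0.1132, 0.0953]
eef_rot: [-0.005, 0.994, 0.045, 0.098]
wrist_force: [-4.0, 0.3, 3.2]
opening: 0.598
grasp_force: 2.0
```

```bash
python3 - <<'E'
from m import *
o=ctrl.get_obs();print(o["eef_pos"],o["wrist_force"],o["time_s"])
im,P=snap("wrist","w3")
# front rim line: brightest cardboard/blue transition per column below the bin
hsv=cv2.cvtColor(im,cv2.COLOR_RGB2HSV); m=cv2.inRange(hsv,(5,50,90),(20,200,255))
pts=[]
for c in range(130,420,10):
    i=np.flatnonzero(m[:,c]); 
    if len(i): pts.append((c,i.max()))
w=cast(P,pts,.075)[:,:2]; print(pts[::4]); print(w[::4].round(4).tolist())
a=.2; F=np.array([np.cos(a),0,np.sin(a)]); U=np.array([np.sin(a),0,-np.cos(a)]); Rt=np.array([0,1,0])
E
```

```text
[0.42661935 0.11322149 0.09531181] [-3.97621899  0.33185189  3.15022287] 3.6
[(130, np.int64(279)), (170, np.int64(279)), (210, np.int64(280)), (250, np.int64(279)), (290, np.int64(280)), (330, np.int64(280)), (370, np.int64(280)), (410, np.int64(280))]
[[0.4462, 0.1635], [0.4475, 0.1503], [0.4484, 0.1372], [0.4499, 0.1243], [0.4508, 0.1114], [0.4519, 0.0984], [0.453, 0.0854], [0.4541, 0.0723]]
```

Call:
carry_out(steps=[0.007, -0.0008, 0.0014, -0.0015, 0, 0.0075, 0.6, 0.0142, -0.0016, 0.0028, -0.003, 0, 0.015, 0.6, 0.0213, -0.0023, 0.0042, -0.0045, 0, 0.0225, 0.6, 0.0284, -0.003, 0.0056, -0.006, 0, 0.03, 0.6, 0.0355, -0.0036, 0.007, -0.0075, 0, 0.037, 0.6, 0.0426, -0.0042, 0.0085, -0.009, 0, 0.0445, 0.6, 0.0497, -0.0047, 0.0099, -0.0105, 0, 0.052, 0.6, 0.0568, -0.0052, 0.0113, -0.012, 0, 0.0595, 0.6, 0.0639, -0.0055, 0.0127, -0.0135, 0, 0.067, 0.6, 0.071, -0.0059, 0.0141, -0.015, 0, 0.0745, 0.6, 0.071, -0.0059, 0.0141, -0.015, 0, 0.0745, 0.6, 0.071, -0.0059, 0.0141, -0.015, 0, 0.0745, 0.6])

```text
time_s: 4.85
eef_pos: [0.5, 0.1255, 0.0966]
eef_rot: [-0.001, 0.995, 0.007, 0.101]
wrist_force: [-0.7, 0.0, 0.4]
opening: 0.601
grasp_force: 0.0
```

```bash
python3 - <<'E'
from h import *
o=ctrl.get_obs();print(o["eef_pos"],o["eef_rot"],o["wrist_force"],o["time_s"])
im,P=snap("wrist","w4"); im,P=snap("scene","s4")
a=cv2.imread("pics/w4.png"); b=cv2.imread("pics/s4.png")[130:340,220:440]
cv2.imwrite("pics/c4.png",np.hstack([cv2.resize(a,(400,300)),cv2.resize(b,(314,300))]))
E
```

```text
[0.49996409 0.12553148 0.09661358] [-7.42450203e-04  9.94891694e-01  6.92890852e-03  1.00707284e-01] [-0.68363037  0.01831954  0.43319142] 4.85
```

View pics/c4.png

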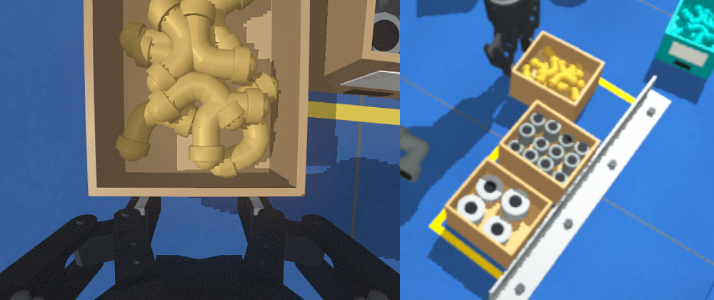

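The bin followed the fingers and is half way in. Its front rim corners are at about (88,196) and (307,194) in the left picture, and the neighbouring bin is untouched. Now I measure how it stands.

```bash
cat > f.py <<'E'
from m import *
def front(fn,cut=None):
    im,P=load(fn); hsv=cv2.cvtColor(im,cv2.COLOR_RGB2HSV)
    m=cv2.inRange(hsv,(5,50,90),(22,200,255))
    n,l,st,_=cv2.connectedComponentsWithStats(m); 
    k=1+np.argmax(st[1:,4]); m=(l==k).astype(np.uint8)
    pts=np.array([(c,np.flatnonzero(m[:,c]).max()+.5) for c in range(560) if m[:,c].any()],float)
    b=np.median(pts[:,1]); s=pts[np.abs(pts[:,1]-b)<8]; s=s[6:-6]
    q=np.polyfit(s[:,0],s[:,1],1); r=[]
    for row in range(int(b)-60,int(b)-8,4):
        i=np.flatnonzero(m[row]); r.append((i.min()-.5,i.max()+.5,row))
    r=np.array(r); L=np.polyfit(r[:,2],r[:,0],1); Rr=np.polyfit(r[:,2],r[:,1],1)
    C=[]
    for e in(L,Rr):
        v=np.polyval(q,e[1]); 
        for _ in range(5): v=np.polyval(q,np.polyval(e,v))
        C.append((np.polyval(e,v),v))
    w=cast(P,C,.075)[:,:2]; d=w[0]-w[1]; yaw=np.arctan2(-d[0],d[1]); u=np.array([np.cos(yaw),np.sin(yaw)])
    c=w.mean(0)+.06*u; H=np.array([.6546,.1275]); th=-.066; D=np.array([np.cos(th),np.sin(th)]); e=c-H
    print("corners px",np.round(C,1).tolist(),"width",np.linalg.norm(d).round(4),"centre",c.round(4),"yaw",yaw.round(4),
      "in place: x %.4f y %.4f yaw %.3f"%(e@D,e@[-D[1],D[0]],yaw-th))
    return c,yaw
E
python3 -c "
from f import *; front('w4')"
```

```text
corners px [[123.8, 274.3], [425.9, 274.8]] width 0.1001 centre [0.5852 0.1276] yaw 0.0121 in place: x -0.0693 y -0.0045 yaw 0.078
```

Call:
carry_out(steps=[0.007, -0.0008, 0.0014, -0.0015, 0, 0.0075, 0.6, 0.0142, -0.0016, 0.0028, -0.003, 0, 0.015, 0.6, 0.0213, -0.0023, 0.0042, -0.0045, 0, 0.0225, 0.6, 0.0284, -0.003, 0.0056, -0.006, 0, 0.03, 0.6, 0.0355, -0.0036, 0.007, -0.0075, 0, 0.037, 0.6, 0.0426, -0.0042, 0.0085, -0.009, 0, 0.0445, 0.6, 0.0497, -0.0047, 0.0099, -0.0105, 0, 0.054, 0.6, 0.0568, -0.0052, 0.0113, -0.0125, 0, 0.064, 0.6, 0.061, -0.0054, 0.012, -0.0145, 0, 0.071, 0.6, 0.064, -0.0056, 0.0125, -0.0155, 0, 0.0765, 0.6, 0.064, -0.0056, 0.0125, -0.0155, 0, 0.0765, 0.6, 0.064, -0.0056, 0.0125, -0.0155, 0, 0.0765, 0.6])

```text
time_s: 6.15
eef_pos: [0.5648, 0.132, 0.0971]
eef_rot: [0.003, 0.994, -0.032, 0.101]
wrist_force: [-0.2, 0.2, 0.0]
opening: 0.597
grasp_force: 0.0
```

```bash
python3 - <<'E'
from f import *
o=ctrl.get_obs();print(o["eef_pos"],o["eef_rot"],o["wrist_force"],o["time_s"])
snap("wrist","w5"); front("w5")
E
```

```text
[0.56483289 0.13199042 0.09707955] [ 0.00310782  0.99441154 -0.03196047  0.10057113] [-0.15939629  0.24431951  0.00721773] 6.15
corners px [[125.1, 277.3], [530.6, 277.6]] width 0.1365 centre [0.6475 0.109 ] yaw -0.0681 in place: x -0.0059 y -0.0189 yaw -0.002
```

It is square and about 6 mm short of the rail. The right corner reading merged with the neighbouring bin; taking the left corner and the known 100 mm width gives y ≈ −0.7 mm. Now a slow straight push onto the rail.

Call:
carry_out(steps=[0.002, 0, 0.0004, 0, 0, 0, 0.6, 0.0035, 0, 0.0007, 0, 0, 0, 0.6, 0.0045, 0, 0.0009, 0, 0, 0, 0.6, 0.0055, 0, 0.0011, 0, 0, 0, 0.6, 0.0065, 0, 0.0013, 0, 0, 0, 0.6, 0.0065, 0, 0.0013, 0, 0, 0, 0.6])

```text
time_s: 6.8
eef_pos: [0.5701, 0.1317, 0.0967]
eef_rot: [0.003, 0.995, -0.032, 0.099]
wrist_force: [-5.6, 0.1, 4.5]
opening: 0.602
grasp_force: 2.6
```

Call:
carry_out(steps=[0.0006, 0, 0.0001, 0, 0, 0, 0.6, 0.0012, 0, 0.0002, 0, 0, 0, 0.6, 0.0012, 0, 0.0002, 0, 0, 0, 0.6])

```text
time_s: 7.1
eef_pos: [0.5704, 0.1317, 0.0965]
eef_rot: [0.003, 0.995, -0.032, 0.098]
wrist_force: [-9.2, 0.5, 7.6]
opening: 0.602
grasp_force: 4.8
```

Call:
carry_out(steps=[0.001, 0, 0.0002, 0, 0, 0, 0.6, 0.002, 0, 0.0004, 0, 0, 0, 0.6, 0.002, 0, 0.0004, 0, 0, 0, 0.6, 0.002, 0, 0.0004, 0, 0, 0, 0.6])

```text
time_s: 7.5
eef_pos: [0.5708, 0.1317, 0.0959]
eef_rot: [0.003, 0.995, -0.032, 0.096]
wrist_force: [-16.1, -0.4, 13.2]
opening: 0.603
grasp_force: 8.1
```

It has stalled against the rail at 16 N. I'll back off, lift and check.

Call:
carry_out(steps=[-0.005, 0, -0.001, 0, 0, 0, 0.6, -0.02, 0, -0.004, 0, 0, 0, 0.6, -0.05, 0, -0.01, 0, 0, 0, 0.6, -0.07, 0, -0.014, 0, 0, 0, 0.6, -0.08, 0, -0.06, 0, 0, 0, 0.6, -0.09, 0, -0.11, 0, 0, 0, 0.6, -0.08, 0, -0.16, 0, -0.1, 0, 0.6, -0.03, 0, -0.2, 0, -0.2, 0, 0.6, 0, 0, -0.22, 0, -0.2, 0, 0.6, 0, 0, -0.22, 0, -0.2, 0, 0.6, 0, 0, -0.22, 0, -0.2, 0, 0.6])

```text
time_s: 8.6
eef_pos: [0.5316, 0.1339, 0.3134]
eef_rot: [-0.0, 0.999, -0.032, 0.002]
wrist_force: [-1.4, -0.2, -0.9]
opening: 0.6
grasp_force: 0.0
```

```bash
python3 - <<'E'
from h import *
o=ctrl.get_obs();print(o["eef_pos"],o["eef_rot"],o["wrist_force"],o["time_s"])
snap("wrist","w6"); snap("scene","s6")
cv2.imwrite("pics/w6b.png",np.hstack([cv2.resize(cv2.imread("pics/w6.png"),(480,360)),cv2.resize(cv2.imread("pics/s6.png")[100:360,200:430],(318,360))]))
E
```

```text
[0.53161595 0.1338801  0.31336751] [-1.20287151e-04  9.99473951e-01 -3.23939702e-02  1.56114976e-03] [-1.38589232 -0.17804865 -0.8998814 ] 8.6
```

View pics/w6b.png

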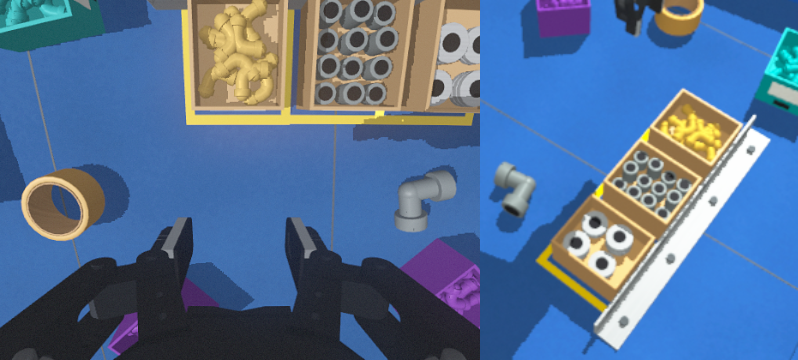

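The bin stands in its place inside the tape, in line with the coupling bin, with its front rim at about (194,108) to (287,106). The tape roll, pipe elbow and other bins are where they were. A numeric check follows.

```bash
python3 - <<'E'
from m import *
im,P=load("w6")
H=np.array([.6546,.1275]); th=-.066; D=np.array([np.cos(th),np.sin(th)]); N=np.array([-D[1],D[0]])
c=corners(im,np.array([(194,109),(287,107),(309,109),(398,110)])*1.1667,5)
for p,w in zip(c,cast(P,c,.075)[:,:2]): print(p.round(1),"x %.4f y %.4f"%((w-H)@D,(w-H)@N))
cv2.imwrite("pics/w6c.png",cv2.resize(cv2.imread("pics/w6.png")[0:160,200:500],(800,427),interpolation=cv2.INTER_CUBIC))
E
```

```text
[227.6 126.1] x -0.0588 y 0.0453
[338.5 124.7] x -0.0574 y -0.0573
[360.5 127.2] x -0.0595 y -0.0779
[463.5 130.3] x -0.0615 y -0.1756
```

View pics/w6c.png

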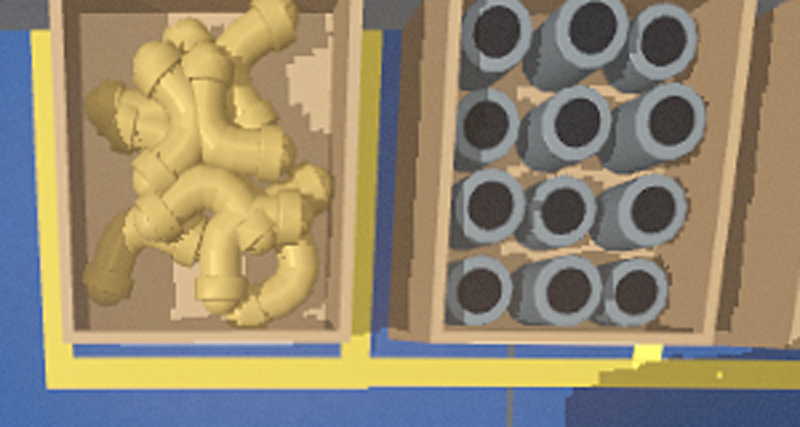

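The refined rim corners give x ≈ −0.060 m at both ends and y ≈ +0.049 and −0.051. The bin is therefore square, centred to about 1 mm and against the rail, so I'll hand in.

```bash
python3 -c "
from bench import ctrl; print(ctrl.hand_in())"
```

```text
the job is handed in; nothing more can be done
None
```

I pushed the brass-elbow bin back into its taped place and handed the job in: it stands square, about 1 mm off centre, with its back against the rail; no other bin, the tape roll or the pipe elbow was moved.

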